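# Take the filter plate out of the air cleaner and show it over the dust tray

## Task

Lift the hinged hood of the small grey air cleaner fully up so that it stays open, and draw the filter plate (the one with the long bar grip, not the baffle plate with the small round stud) up out of its guides. Then hold it upright, with its lower edge at least 10 cm above the bench, centred over the wooden dust tray and in line with the tray's long sides, and finish while still holding it there, still and touching nothing else. Leave the baffle plate in its place and do not disturb the other things on the bench.

Things in the scene. Friction and masses are not known exactly. Their poses are not given: they have to be found in the camera images.
- cleaner: bench-top air cleaner, fixed to the bench: grey open-topped casing 110 (x) x 164 (y) x 90 (z) mm, walls 5 mm, inside floor 5 mm above the bench; louvres and a round switch on its front, which looks along its own -x. Origin: centre of its underside on the bench. Two upright guide channels inside, at y = +38 and y = -38 mm, each holds one plate (plates lie along the casing's x); which plate is in which differs.
- flap (a joint): hinge of the hood that covers the casing, rad: 0 = shut, grows as the front edge goes up and away to the rear, stop at 1.7 (just past upright); 1.2 counts as open. It may start slightly ajar. The hinge is stiff by friction, so the hood stays where it is left; lifting by the bar takes about 2 N. Hood: 114 x 168 mm, 32 mm high above the casing's rim, with front and side skirts, so that shut it is 122 mm above the bench.
- flap_bar (a point): middle of the round steel pull bar on the hood's front: bar 10 mm thick, along the casing's y, 76 mm clear between its two stays, 35 mm clear gap between the bar and the hood's front; 102 mm above the bench when shut; 152 mm before and 12 mm above the hinge line. The bar can turn between the fingers while they pinch it from above.
- flap_hinge (a point): middle of the hinge line, which runs along the casing's y at the top of its rear wall, 55 mm behind its centre and 90 mm above the bench; moves with the casing; its axes are those of the casing
- filter_plate: the filter plate to take out: aluminium frame with white pleats, 90 (x) x 10 (y) x 76 (z) mm, 0.08 to 0.18 kg; on top stands an aluminium bar grip 44 (x) x 12 (y) x 30 mm (from 76 to 106 mm above the lower edge). Origin: centre of its lower edge; z is up. It stands on the casing's floor, loose in its guides by 2 mm a side, with 21 mm of the grip above the casing's rim, hidden while the hood is shut. It slides straight up; it is free of the casing once raised by 90 mm.
- filter_grip (a point): point in the filter plate's bar grip, 95 mm above the plate's lower edge, 11 mm below the grip's top
- baffle_plate: the other plate, to be left alone: same frame with a plain aluminium sheet, and a round stud 16 mm across and 30 mm high on top instead of the bar grip. Origin: centre of its lower edge
- tray: wooden open dust tray, fixed to the bench, 170 (x, long) x 90 (y) x 30 (z) mm, walls 6 mm. Origin: centre of its underside. It stands to the left or right of the cleaner
- pot: bystander: small round pot, 58 mm across, 50 mm high; origin at its underside
- block: bystander: sanding block 65 x 101 x 32 mm; origin at its underside
- rule: bystander: pocket tape measure 35 x 70 x 60 mm; origin at its underside
- gouge: bystander: carving gouge with wooden handle, 24 x 206 x 22 mm, lying between cleaner and tray; origin at its underside

How it is judged:
By the outcome, as a careful person would: the job done as asked, in the order asked, and still so for the second after the job is handed in, while the arm keeps its last pose, push and grip.
It also fails if it takes over 64 s, if anything falls off the work surface, if the arm or the gripper's body presses on something with over 40 N, if the wrist force passes 120 N, or if a joint passes its speed limit or range.

## Robot

A 6-joint arm with a two-finger parallel gripper is mounted at the origin on a cart in front of the work surface, level with it; the furniture and walls round the work are solid. World frame = base frame: x ahead of the robot, y to its left, z up, the work surface at z = 0. Lengths are in m, angles in rad, forces in N, time in s.
With the tool pointing down it reaches from about 0.3 to 0.775 m from the base axis. Payload 14.6 kg.
Tool frame: the origin (TCP) lies on the centre line of the jaws, within the pads' length; the fingertips stand 17 mm ahead of it and the grasp point (between the pads) lies 2 mm behind it; z points along the fingers, x is the direction in which the jaws open and shut, and the axes are right-handed (so a half turn about z gives the same grasp; the last joint's range is limited). The gripper opens to 94 mm and grips with 3 to 60 N. Pads are 16 mm wide; open, the fingers measure 119 mm over their backs; the gripper's body (75 mm by 177 mm) begins 78 mm behind the grasp point.
Start: joints at [1.06, 0.3, 1.521, -0, 1.321, -0.067], TCP at [0.236, 0.497, 0.202] pointing down, gripper open.
Joint ranges: [-3.03, 3.03], [-0.79, 2.21], [0.23, 2.52], [-1.04, 4.18], [0, 3.07], [-2.55, 2.55]. Speed limits (rad/s): [2.22, 2.22, 2.57, 3.14, 3.14, 3.14].

## Interface

Orientations are given as [roll, pitch, yaw] about the fixed x, y, z axes, in that order (R = Rz(yaw) Ry(pitch) Rx(roll)).
In Python, from station import ctrl gives the robot as it stands. The module is installed in compiled form; this text tells all that it offers.
- The arm moves only by the tool drive_tool, never from a script. Its argument "increments" is a list of rows, each a list of 3 entries, a list of its own where there are three numbers: the turn, a rotation vector about the tool's x, y, z in degrees, then the shift along the tool's x, y, z in mm, then the opening, from 0 (shut) to 1 (fully open). In form: [[[ax, ay, az], [dx, dy, dz], hand], ...]. A call has 1 to 20 rows; each row shifts and turns the commanded pose from where the row before left it, along the tool's axes as they then stand; what a row does not reach is not made up. A row lasts 1/8 s, in which the tool goes at most 62.5 mm and 10.7 degrees, less where a joint would pass 70% of its speed; a pose out of reach is approached as far as the arm can. A call with a gripper value outside its range is refused whole. The fingers move at their own pace and stop on an object; "squeeze" is the grip in N (left out, the last holds). Time passes only in rows, so rows that do not move let the fingers close. It gives the time, the measured TCP pose, the force and the opening at its end, in the units of the state.
- ctrl.get_obs(): the state, without advancing time (a new reading comes with each control period).
- ctrl.camera(name): name is "side" or "top"; returns the picture (400x640x3 uint8, red, green, blue); there is no depth.
- ctrl.calibration(name): a dict with "fx", "fy", "cx", "cy" (pixels), "k1" (the pictures are not rectified: a ray, as slopes to the right and down, at radius r is drawn at 1 + k1 r^2 times it, then the intrinsics apply), "rvec" (rotation vector, rad) and "tvec" (3), from world to camera coordinates, as OpenCV has them. Camera axes: x right, y down, z forward; pixel columns grow to the right and rows downward; lengths in m; the calibration is good to about 2 mm. A picture is of the moment at which its call begins. calibration takes no time and is no camera call.
- ctrl.hand_in(): hands the job in, once; it reports no verdict.
The state is a dict: "time_s": time; "qpos": joint angles; "joint_vel": joint speeds; "tau": joint torques, N m; "ee_pos": TCP position; "eef_rot": TCP orientation; "force": force on the tool from outside, world axes, zero at the start; "moment": the same for the moment, N m; "grip_width": finger opening in m.
Only numpy, scipy, OpenCV 4.12 (cv2) and the standard library are available. Lean on these libraries where they do the work, as an engineer would, in place of code of your own. Each camera call takes 0.05 s, during which the arm holds its last target.

## Working session

There is one attempt and no reset: what is moved stays moved. The work goes in short steps, Python scripts to look and compute and a tool call to move; the robot and the scene stay as the last step left them, time stands still between calls to the robot, and variables do not carry over. Pictures are saved under pics/ and viewed, and the job is handed in when it is done.

Besides the shell and the picture viewer there is one more tool, called as name([rows], argument=value, ...), one row to a line, values as JSON. drive_tool: Moves the arm, as the interface text tells. Its arguments: {"type":"object","properties":{"increments":{"type":"array"},"squeeze":{"type":"number"}},"required":["increments"]}

```bash
mkdir -p pics; ls
python3 - <<'E'
from station import ctrl
import cv2
for n in("side","top"):
    im=ctrl.camera(n); cv2.imwrite(f"pics/{n}0.png",im[:,:,::-1]); print(n,ctrl.calibration(n))
print(ctrl.get_obs())
E
```

```text
pics
side {'fx': 385.3898463740649, 'fy': 385.3898463740649, 'cx': 315.18845474763094, 'cy': 195.27626273411764, 'k1': -0.03901362906436062, 'rvec': array([ 0.11147949,  2.64214898, -1.63934087]), 'tvec': array([0.63875351, 0.10349303, 0.82465535])}
top {'fx': 445.5508064415186, 'fy': 445.5508064415186, 'cx': 322.71385009147224, 'cy': 195.1134522983171, 'k1': -0.12245287155318736, 'rvec': array([ 2.11073182, -2.13375583,  0.2102471 ]), 'tvec': array([-0.10778257,  0.65457545,  0.82883024])}
{'time_s': 0.1, 'qpos': array([ 1.06039949e+00,  3.00425010e-01,  1.52149565e+00, -8.95153866e-06,
        1.32074304e+00, -6.66236411e-02]), 'joint_vel': array([ 0.00068819, -0.00094016,  0.0002691 ,  0.00131372, -0.00129743,
        0.00105698]), 'tau': array([ 1.59148494e-03, -5.32645476e+01, -3.53285336e+01,  7.08999485e-02,
        2.35045189e-02, -7.28314944e-05]), 'ee_pos': array([0.23604073, 0.49650653, 0.20154777]), 'eef_rot': array([-3.14153000e+00,  1.06924314e-03,  1.12702539e+00]), 'force': array([0.44507748, 0.41008214, 0.2443998 ]), 'moment': array([-0.06474943,  0.02131275, -0.05582383]), 'grip_width': 0.09400855885644163}
```

View pics/side0.png

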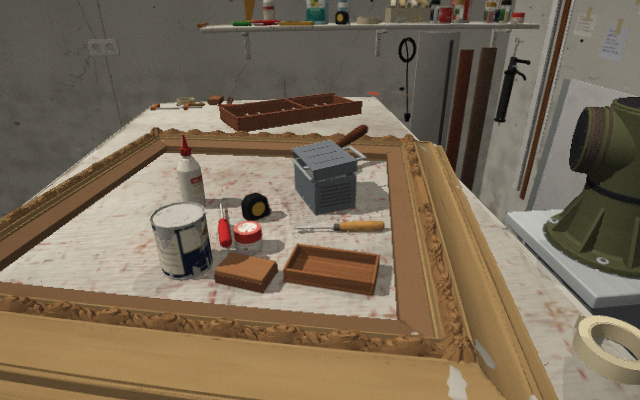

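View pics/top0.png

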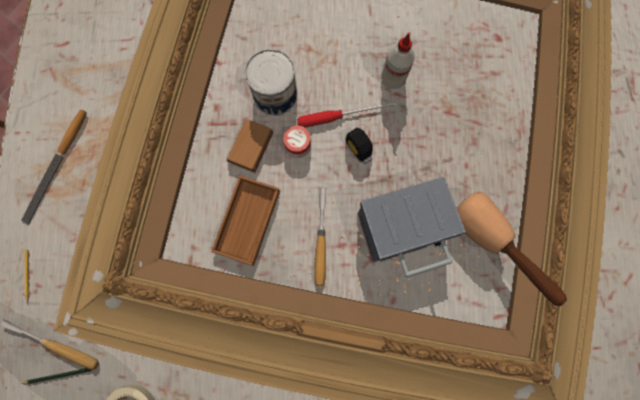

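```bash
cat > h.py <<'E'
import numpy as np, cv2
from scipy.spatial.transform import Rotation as Ro
from station import ctrl
def cal(n):
    c=ctrl.calibration(n); K=np.array([[c['fx'],0,c['cx']],[0,c['fy'],c['cy']],[0,0,1]]); D=np.array([c['k1'],0,0,0,0.])
    return K,D,np.array(c['rvec'],float),np.array(c['tvec'],float)
def proj(n,P):
    K,D,r,t=cal(n); return cv2.projectPoints(np.array(P,float).reshape(-1,3),r,t,K,D)[0].reshape(-1,2)
def ray(n,uv):
    K,D,r,t=cal(n); R=cv2.Rodrigues(r)[0]
    p=cv2.undistortPoints(np.array(uv,float).reshape(-1,1,2),K,D).reshape(-1,2)
    d=np.c_[p,np.ones(len(p))]@R
    return -R.T@t, d/np.linalg.norm(d,axis=1)[:,None]
def plane(n,uv,z):
    o,d=ray(n,uv); return o+d*((z-o[2])/d[:,2])[:,None]
def tri(uvs,uvt):
    o1,d1=ray('side',uvs);o2,d2=ray('top',uvt); out=[]
    for a,b in zip(d1,d2):
        A=np.c_[a,-b]; s=np.linalg.lstsq(A,o2-o1,rcond=None)[0]
        p,q=o1+a*s[0],o2+b*s[1]; out.append(np.r_[(p+q)/2,np.linalg.norm(p-q)])
    return np.array(out)
def snap(n,name,box=None,k=1):
    im=ctrl.camera(n)[:,:,::-1]
    if box: x0,y0,x1,y1=box; im=im[y0:y1,x0:x1]
    if k!=1: im=cv2.resize(im,None,fx=k,fy=k,interpolation=cv2.INTER_CUBIC)
    cv2.imwrite(f"pics/{name}.png",im)
E
python3 - <<'E'
from h import *
for n in('side','top'):
    print(n,ray(n,[[320,200]])[0]); print(proj(n,[[0.236,.497,.202],[0,0,0],[.5,0,0],[.5,.3,0]]))
for s,nm,box,k in(('top','top0',(340,160,480,290),5),('side','side0',(270,120,400,310),4),('top','top0',(190,160,350,300),4)):
    im=cv2.imread(f'pics/{nm}.png'); x0,y0,x1,y1=box
    cv2.imwrite(f'pics/{nm}_c{x0}.png',cv2.resize(im[y0:y1,x0:x1],None,fx=k,fy=k,interpolation=cv2.INTER_CUBIC)[:600])
E
```

```text
side [0.68444028 0.64207339 0.46696529]
[[860.74981571 385.35860438]
 [606.52941166 242.48032184]
 [383.20842915 256.35892896]
 [433.48852193 382.67590268]]
top [ 0.48241375 -0.10976661  0.93929438]
[[-22.51001273 416.68837054]
 [269.31885473 519.38717037]
 [268.38813439 273.62856835]
 [128.85623852 273.41267337]]
```

```bash
ls pics
```

```text
side0.png
side0_c270.png
top0.png
top0_c190.png
top0_c340.png
```

View pics/side0_c270.png

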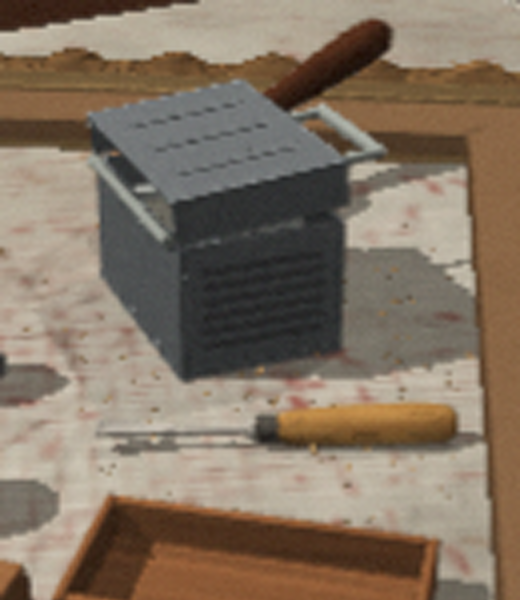

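View pics/top0_c340.png

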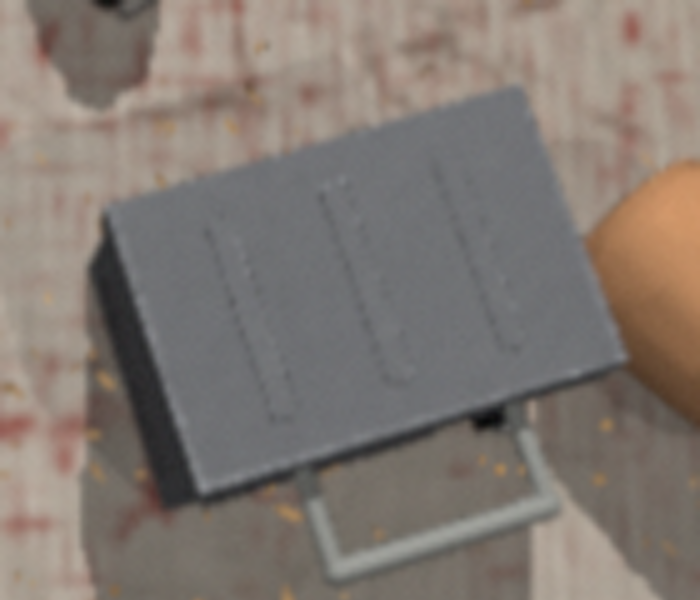

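View pics/top0_c190.png

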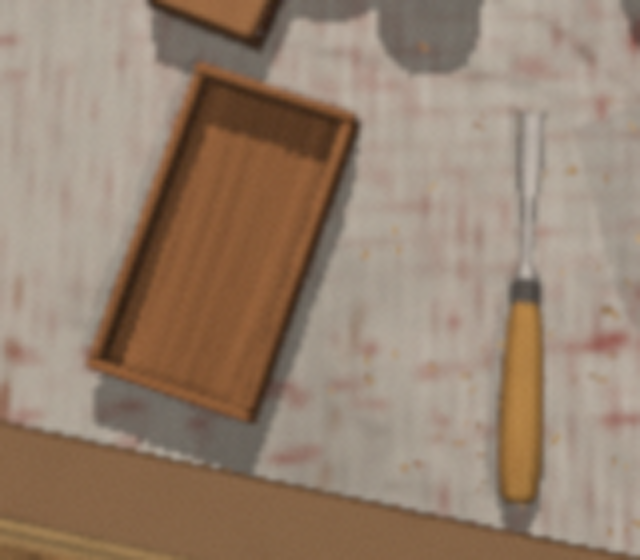

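Run:
```python
from h import *
np.set_printoptions(precision=4,suppress=True)
c=lambda L:np.array(L,float)/5+[340,160]
s=lambda L:np.array(L,float)/4+[270,120]
print('bar +y,-y',tri(s([[378,153],[323,109]]),c([[338,570],[550,508]])))
# hood corners top: rear+y, rear-y, front-y, front+y
ct=c([[108,212],[522,88],[625,358],[200,494]])
# side: rear+y, rear-y, front-y(351,150?), front+y
print('hood',tri(s([[175,202],[90,117],[243,82],[348,163]]),ct[[0,1,1,3]]))
print(tri(s([[175,202],[90,117],[242,82],[348,163]]),ct[[3,0,1,2]]))
print(tri(s([[175,202],[90,117],[242,82],[348,163]]),ct[[0,1,2,3]]))
print('tray z.03',plane('top',np.array([[203,68],[355,120],[252,418],[95,362]])/4+[190,160],.03))
print('gouge',plane('top',np.array([[530,112],[520,500]])/4+[190,160],.011))
```

```text
bar +y,-y [[ 0.4931 -0.2691  0.1131  0.0017]
 [ 0.5149 -0.3494  0.1155  0.0002]]
hood [[ 0.628  -0.1872  0.1191  0.0003]
 [ 0.6744 -0.3481  0.1165  0.0008]
 [ 0.6177 -0.322   0.1618  0.0926]
 [ 0.5217 -0.2171  0.1275  0.0008]]
[[ 0.5744 -0.2263  0.0977  0.1022]
 [ 0.6479 -0.1852  0.1682  0.0567]
 [ 0.618  -0.3221  0.1617  0.0919]
 [ 0.533  -0.3814  0.0748  0.0862]]
[[ 0.628  -0.1872  0.1191  0.0003]
 [ 0.6744 -0.3481  0.1165  0.0008]
 [ 0.5683 -0.3773  0.1277  0.0017]
 [ 0.5217 -0.2171  0.1275  0.0008]]
tray z.03 [[ 0.7005  0.0569  0.03  ]
 [ 0.6717 -0.0235  0.03  ]
 [ 0.518   0.028   0.03  ]
 [ 0.5467  0.1093  0.03  ]]
gouge [[ 0.6791 -0.1149  0.011 ]
 [ 0.4757 -0.1075  0.011 ]]
```

```bash
cat >> h.py <<'E'
def delta(p,yaw):
    "rot about tool z (deg) and shift in tool axes AFTER turn (mm), tool-down target"
    o=ctrl.get_obs(); R=Ro.from_euler('xyz',o['eef_rot']).as_matrix(); T=Ro.from_euler('xyz',[np.pi,0,yaw]).as_matrix()
    print('turn deg',np.round(np.degrees(Ro.from_matrix(R.T@T).as_rotvec()),2),'shift mm after turn',np.round(T.T@(np.array(p)-o['ee_pos'])*1000,1))
E
python3 - <<'E'
from h import *
np.set_printoptions(precision=4,suppress=True)
for n,box in(('top',(205,170,290,275)),('side',(280,240,385,300))):
    im=cv2.imread(f'pics/{n}0.png'); x0,y0,x1,y1=box
    hsv=cv2.cvtColor(im,cv2.COLOR_BGR2HSV); m=((hsv[...,0]<16)&(hsv[...,1]>110)).astype(np.uint8)*255
    mm=np.zeros_like(m); mm[y0:y1,x0:x1]=m[y0:y1,x0:x1]
    c=max(cv2.findContours(mm,cv2.RETR_EXTERNAL,cv2.CHAIN_APPROX_NONE)[0],key=cv2.contourArea)
    hull=cv2.convexHull(c)
    ap=cv2.approxPolyDP(hull,4,True).reshape(-1,2); print(n,ap.tolist())
    if n=='top':
        w=plane(n,ap,.03); print(w); 
        ww=plane(n,hull.reshape(-1,2),.03)[:,:2].astype(np.float32); print(cv2.minAreaRect(ww*1000))
yaw=-.328; c=np.array([.609,.0427]); R=np.array([[np.cos(yaw),-np.sin(yaw)],[np.sin(yaw),np.cos(yaw)]])
for n in('top','side'):
    im=cv2.resize(cv2.imread(f'pics/{n}0.png'),None,fx=4,fy=4,interpolation=cv2.INTER_CUBIC)
    for z,col in((.03,(0,255,0)),(0,(255,0,0))):
        P=np.array([[85,45],[85,-45],[-85,-45],[-85,45]])/1000@R.T+c
        q=proj(n,np.c_[P,np.full(4,z)]); cv2.polylines(im,[np.int32(q*4+1.5)],True,col,1)
    o=(840,680) if n=='top' else (1080,920)
    cv2.imwrite(f'pics/ov_{n}.png',im[o[1]:o[1]+420,o[0]:o[0]+480])
delta([.504,-.3093,.25],.281)
E
```

```text
top [[239, 176], [278, 190], [253, 264], [212, 251]]
[[ 0.7028  0.0607  0.03  ]
 [ 0.6718 -0.0219  0.03  ]
 [ 0.519   0.028   0.03  ]
 [ 0.5457  0.1129  0.03  ]]
((610.5142211914062, 44.45936965942383), (91.78631591796875, 168.45989990234375), 71.44967651367188)
side [[283, 269], [297, 244], [379, 255], [372, 295], [284, 281]]
turn deg [ 0.02  0.06 48.47] shift mm after turn [ 34.  848.5 -48.5]
```

View pics/ov_top.png

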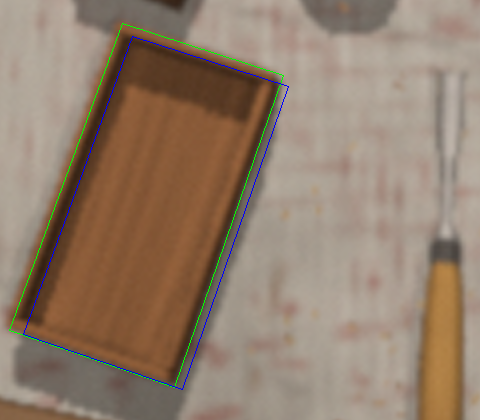

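View pics/ov_side.png

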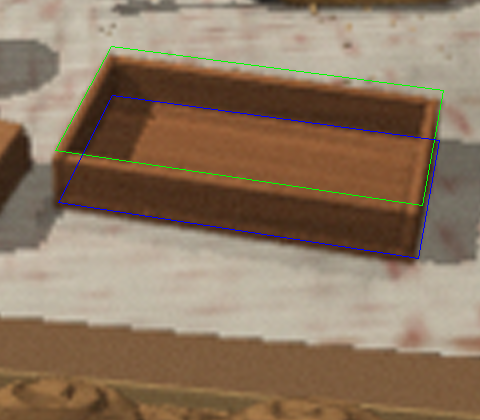

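drive_tool([
  [[0, 0, 9.7], [0, 0, -10], 0.4],
  [[0, 0, 9.7], [0, 0, -10], 0.4],
  [[0, 0, 9.7], [0, 0, -10], 0.4],
  [[0, 0, 9.7], [0, 0, -10], 0.4],
  [[0, 0, 9.7], [0, 0, -10], 0.4],
  [[0, 0, 0], [2, 50, 0], 0.4],
  [[0, 0, 0], [2, 50, 0], 0.4],
  [[0, 0, 0], [2, 50, 0], 0.4],
  [[0, 0, 0], [2, 50, 0], 0.4],
  [[0, 0, 0], [2, 50, 0], 0.4],
  [[0, 0, 0], [2, 50, 0], 0.4],
  [[0, 0, 0], [2, 50, 0], 0.4],
  [[0, 0, 0], [2, 50, 0], 0.4],
  [[0, 0, 0], [2, 50, 0], 0.4],
  [[0, 0, 0], [2, 50, 0], 0.4],
  [[0, 0, 0], [2, 50, 0], 0.4],
  [[0, 0, 0], [2, 50, 0], 0.4],
  [[0, 0, 0], [2, 50, 0], 0.4],
  [[0, 0, 0], [2, 50, 0], 0.4],
  [[0, 0, 0], [2, 50, 0], 0.4],
])

```text
time_s: 2.6
ee_pos: [0.4728, -0.2173, 0.2518]
eef_rot: [-3.141, 0.0, 0.28]
force: [1.4, 1.2, -0.4]
grip_width: 0.0378
```

Run:
```python
from h import *
delta([.504,-.3093,.1135],.281); print(ctrl.get_obs()['grip_width'],ctrl.get_obs()['force'])
```

```text
turn deg [-0.02  0.01 -0.04] shift mm after turn [  4.5  97.  138.3]
0.03782666252320961 [ 1.44576185  1.22803294 -0.40311072]
```

drive_tool([
  [[0, 0, 0], [1.5, 32, 0], 0.32],
  [[0, 0, 0], [1.5, 32, 0], 0.32],
  [[0, 0, 0], [1.5, 33, 0], 0.32],
  [[0, 0, 0], [0, 0, 30], 0.32],
  [[0, 0, 0], [0, 0, 30], 0.32],
  [[0, 0, 0], [0, 0, 0], 0.32],
])

```text
time_s: 3.35
ee_pos: [0.503, -0.3071, 0.1899]
eef_rot: [-3.138, 0.003, 0.28]
force: [0.3, 0.5, 0.7]
grip_width: 0.0301
```

Run:
```python
from h import *
delta([.504,-.3093,.1135],.281); print(ctrl.get_obs()['grip_width'],ctrl.get_obs()['force'])
snap('side','side1',(270,60,430,200),5); snap('top','top1',(340,160,480,290),4)
```

```text
turn deg [-0.2   0.16 -0.03] shift mm after turn [ 0.4  2.4 76.4]
0.03010055050888987 [0.28698658 0.50988504 0.72522136]
```

View pics/side1.png

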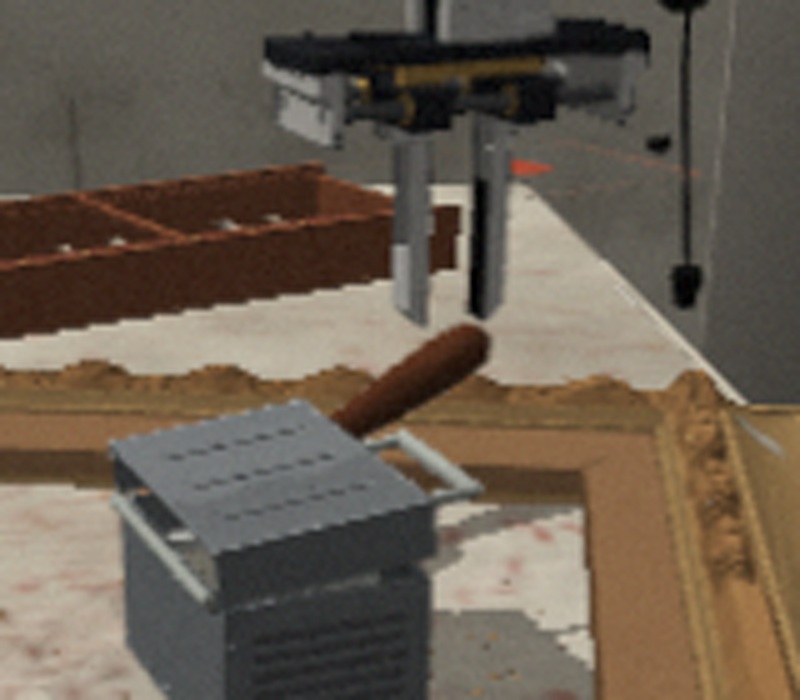

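View pics/top1.png

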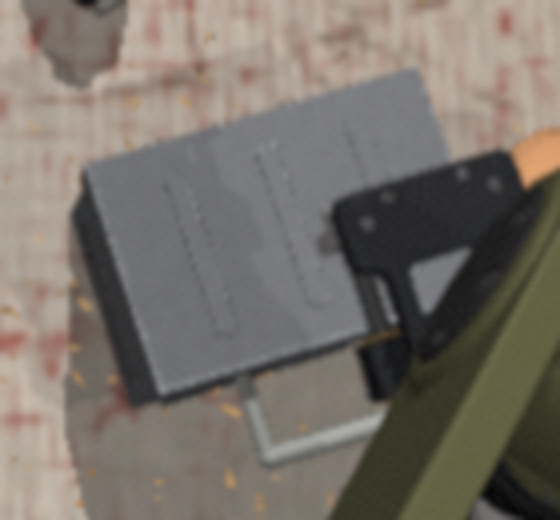

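drive_tool([
  [[0, 0, 0], [0.5, 2, 19], 0.32],
  [[0, 0, 0], [0, 0, 19], 0.32],
  [[0, 0, 0], [0, 0, 19], 0.32],
  [[0, 0, 0], [0, 0, 19], 0.32],
  [[0, 0, 0], [0, 0, 0], 0.32],
], squeeze=20)

```text
time_s: 4.08
ee_pos: [0.5043, -0.3091, 0.1146]
eef_rot: [-3.14, 0.001, 0.281]
force: [0.5, 0.2, 0.5]
grip_width: 0.0303
```

Run:
```python
from h import *
delta([.504,-.3093,.1135],.281); print(ctrl.get_obs()['grip_width'],ctrl.get_obs()['force'])
snap('side','side2',(290,80,410,200),5)
```

```text
turn deg [-0.1   0.08 -0.03] shift mm after turn [-0.4  0.1  1.1]
0.03027593553394307 [0.53528791 0.17788764 0.51767357]
```

View pics/side2.png

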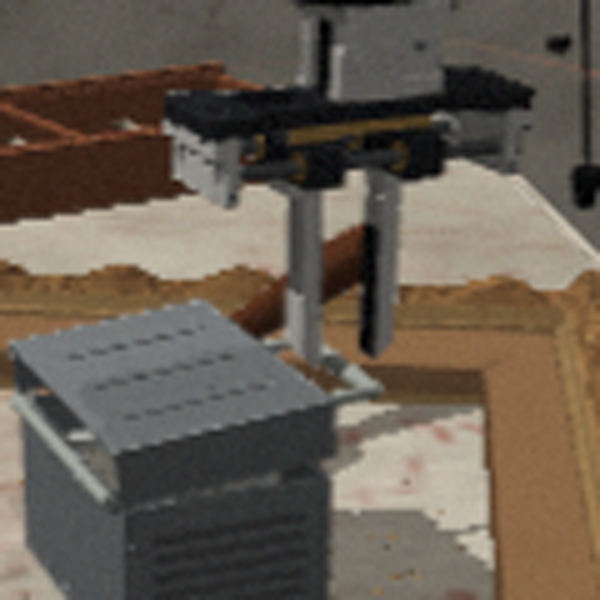

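drive_tool([
  [[0, 0, 0], [0, 0, 1], 0.2],
  [[0, 0, 0], [0, 0, 0], 0.1],
  [[0, 0, 0], [0, 0, 0], 0],
  [[0, 0, 0], [0, 0, 0], 0],
], squeeze=20)

```text
time_s: 4.62
ee_pos: [0.5049, -0.3095, 0.1153]
eef_rot: [3.141, -0.0, 0.281]
force: [1.0, 0.0, -0.1]
grip_width: 0.0005
```

Run:
```python
from h import *
o=ctrl.get_obs(); print(o['grip_width'],o['force'],o['ee_pos'])
# bar path relative to hinge, bar at grasp (2mm above TCP)
H=np.array([.6484,-.2677,.09]); ex=np.array([.9608,.2773])
b=o['ee_pos']+[0,0,.002]; f=-(b[:2]-H[:2])@ex; print('fwd',f,'up',b[2]-.09,'r',np.hypot(f,b[2]-.09))
r=.1525;a0=np.arctan2(b[2]-.09,f);th0=a0-.0788;print('theta',th0)
p=None
for th in np.r_[th0,np.arange(.2,1.66,.1),1.65]:
    a=th+.0788; q=np.array([-r*np.cos(a),-r*np.sin(a)])*1000
    if p is not None: print(round(th,2),np.round(q-p,1))
    p=q
```

```text
0.0004759558676501505 [ 1.00592393  0.0333872  -0.10104074] [ 0.50490377 -0.30946857  0.11528008]
fwd 0.1494535987426141 up 0.02728007727763697 r 0.15192294360428957
theta 0.10174447301148669
0.2 [  3.4 -14.6]
0.3 [  4.9 -14.4]
0.4 [  6.3 -13.9]
0.5 [  7.7 -13.2]
0.6 [  9.  -12.3]
0.7 [ 10.2 -11.4]
0.8 [ 11.2 -10.3]
0.9 [12.2 -9.1]
1.0 [13.1 -7.9]
1.1 [13.8 -6.5]
1.2 [14.4 -5.1]
1.3 [14.8 -3.7]
1.4 [15.1 -2.2]
1.5 [15.2 -0.6]
1.6 [15.2  0.9]
1.65 [7.6 1. ]
```

Run:
```python
from h import *
snap('side','side3',(290,80,410,200),5); snap('top','top3',(340,160,480,290),4)
print(proj('side',[[.504,-.309,.1145],[.5049,-.3095,.0983]])); print(proj('top',[[.504,-.309,.1145],[.5049,-.3095,.0983]]))
```

```text
[[357.24029387 152.49434798]
 [356.65695669 158.18612202]]
[[428.75798433 268.06872389]
 [426.96259988 267.85250332]]
```

View pics/side3.png

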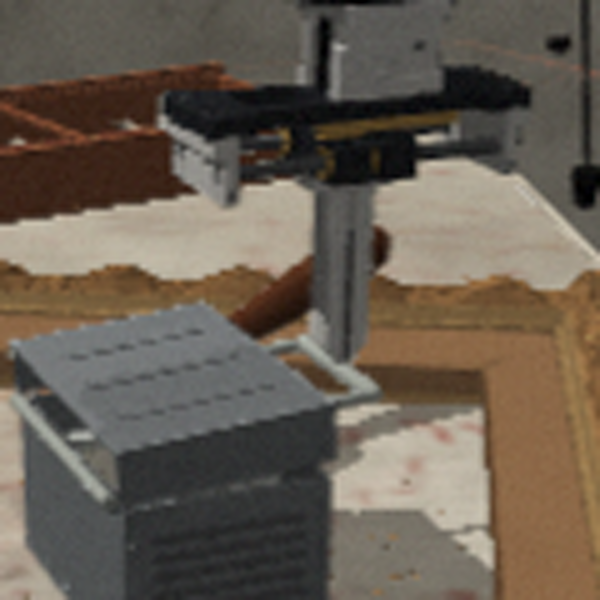

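View pics/top3.png

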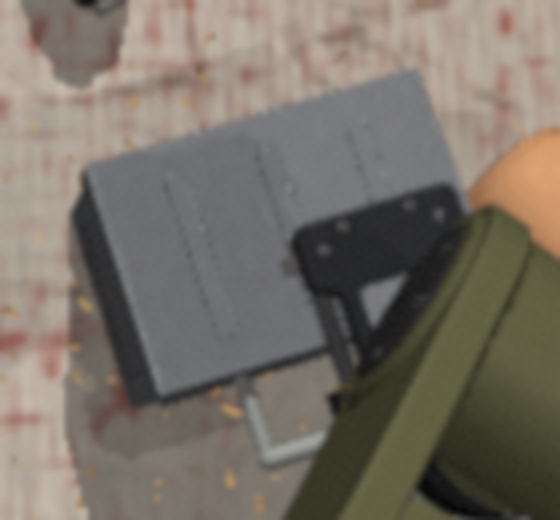

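Run:
```python
from h import *
print(proj('side',[[.503,-.3071,.1729],[.503,-.3071,.1899]]))
im=cv2.imread('pics/side3.png')[250:450,230:430]
cv2.imwrite('pics/side3z.png',cv2.resize(im,None,fx=3,fy=3,interpolation=cv2.INTER_CUBIC))
```

```text
[[358.55392747 131.31476965]
 [358.79647267 124.87772624]]
```

View pics/side3z.png

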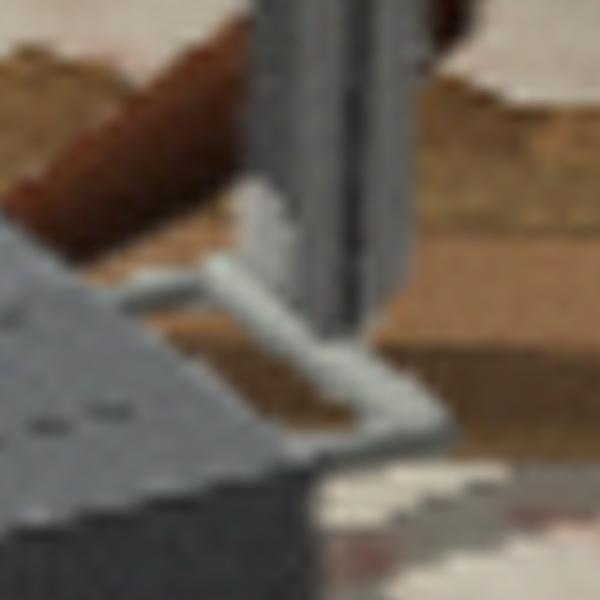

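Run:
```python
from h import *
c=np.array([.505,-.3095]); ex=np.array([.9608,.2773]); ey=np.array([-.2773,.9608])
for z in(.195,.22,.25):
    P=[np.r_[c+.0885*ex+s*.0375*ey,z] for s in(1,-1)]
    print(z,proj('top',P),proj('side',P))
print(ctrl.get_obs())
snap('side','side4')
```

```text
0.195 [[402.77107974 222.19566617]
 [443.93662268 209.52741958]] [[331.61153513 130.58043284]
 [320.31462417 122.6614649 ]]
0.22 [[405.51698008 220.17676762]
 [447.99158271 207.10725732]] [[331.67754554 120.37521547]
 [320.25155606 113.03377441]]
0.25 [[409.06400242 217.56697583]
 [453.21955305 203.98316269]] [[331.75757643 107.81331932]
 [320.17368078 101.20388082]]
{'time_s': 4.725, 'qpos': array([-6.11718014e-01,  4.73520687e-01,  1.49119880e+00, -5.33063819e-05,
        1.17665885e+00, -8.92229568e-01]), 'joint_vel': array([ 5.26309080e-05,  3.56734268e-03,  2.08456248e-03,  6.08043934e-04,
        1.81357051e-04, -5.37619427e-04]), 'tau': array([-1.59116091e-03, -6.05311632e+01, -3.28801775e+01,  2.50915485e-02,
        1.33223296e-01, -1.71821430e-04]), 'ee_pos': array([ 0.50486618, -0.30946253,  0.11516528]), 'eef_rot': array([ 3.14139492e+00, -9.62016257e-05,  2.80532029e-01]), 'force': array([-0.40353904, -0.22251854, -0.23559943]), 'moment': array([-0.0868143 , -0.0118129 ,  0.02387644]), 'grip_width': 0.00042502719016664233}
```

View pics/side4.png

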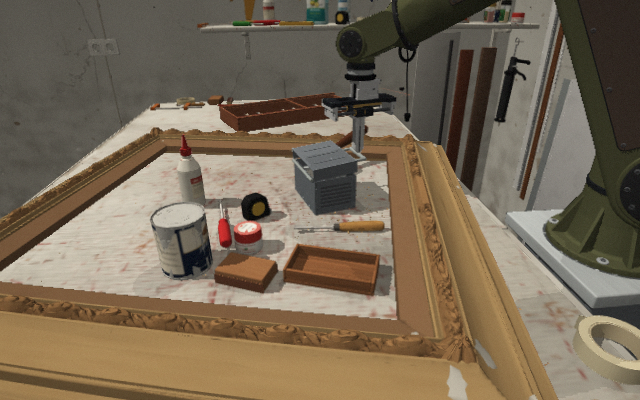

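Run:
```python
from h import *
im=ctrl.camera('side')[80:130,315:405,::-1]; cv2.imwrite('pics/s5.png',cv2.resize(im,None,fx=8,fy=8,interpolation=cv2.INTER_CUBIC))
im=ctrl.camera('top')[195:275,405:485,::-1]; cv2.imwrite('pics/t5.png',cv2.resize(im,None,fx=7,fy=7,interpolation=cv2.INTER_CUBIC))
```

```text
(no output)
```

View pics/s5.png

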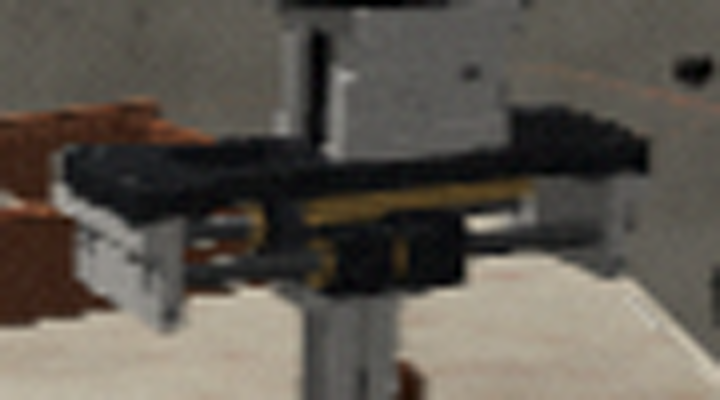

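View pics/t5.png

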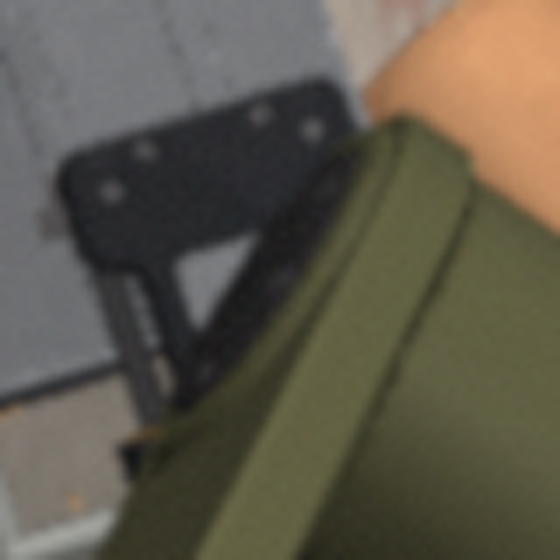

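Run:
```python
from h import *
np.set_printoptions(precision=4,suppress=True)
P=tri([[338.1,105.5],[323.1,98.5]],[[414,217.6],[454.3,207.1]]); print(P)
c=P[:,:3].mean(0); print(c-np.r_[.0885*np.array([.9608,.2773]),0])
```

```text
[[ 0.5714 -0.2541  0.2554  0.0147]
 [ 0.5937 -0.3202  0.2568  0.0011]]
[ 0.4975 -0.3117  0.2561]
```

drive_tool([
  [[0, 0, 0], [0, 0, 0], 0.32],
  [[0, 0, 0], [0, 0, 0], 0.32],
  [[0, 0, 0], [0, 0, 0], 0.32],
  [[0, 0, 0], [0, 0, 9], 0.32],
  [[0, 0, 0], [0, 0, 8], 0.32],
  [[0, 0, 0], [0, 0, 0], 0.32],
])

```text
time_s: 5.62
ee_pos: [0.5045, -0.3091, 0.097]
eef_rot: [-3.14, 0.001, 0.281]
force: [0.2, 0.8, 0.5]
grip_width: 0.0298
```

Run:
```python
from h import *
o=ctrl.get_obs(); print(o['grip_width'],o['force'],o['ee_pos'])
snap('side','side6',(320,110,400,180),8)
```

```text
0.029847664019909688 [0.1570653  0.76544152 0.45095931] [ 0.5044524  -0.30914429  0.09699223]
```

View pics/side6.png

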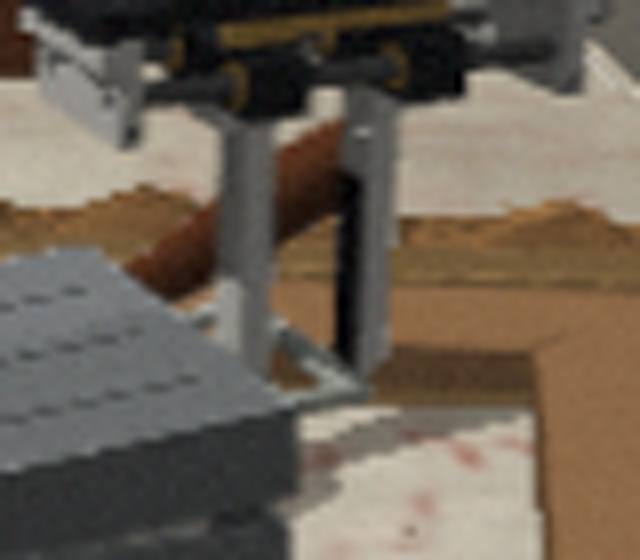

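drive_tool([
  [[0, 0, 0], [0, 0, 0], 0.2],
  [[0, 0, 0], [0, 0, 0], 0.1],
  [[0, 0, 0], [0, 0, 0], 0],
  [[0, 0, 0], [0, 0, 0], 0],
], squeeze=20)

```text
time_s: 6.18
ee_pos: [0.5059, -0.3092, 0.0984]
eef_rot: [3.141, -0.002, 0.281]
force: [7.2, 2.3, -1.6]
grip_width: 0.0098
```

Run:
```python
from h import *
o=ctrl.get_obs(); print(o['grip_width'],o['force'],o['ee_pos'])
snap('side','side7',(320,110,400,180),8)
```

```text
0.009847834604438915 [ 7.15456131  2.25218174 -1.61741678] [ 0.50590383 -0.30917094  0.09841035]
```

View pics/side7.png

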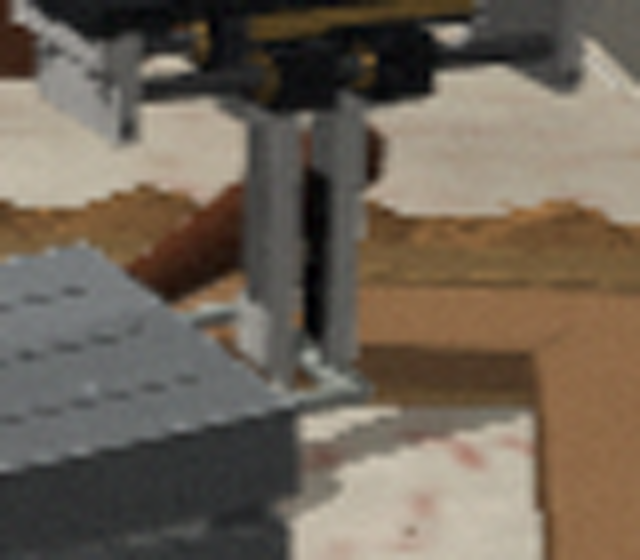

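Run:
```python
from h import *
for z in(.0814,.09,.0984,.105): print(z,proj('side',[[.515,-.3065,z],[.498,-.3115,z]]))
```

```text
0.0814 [[352.89252154 164.65805672]
 [358.84704005 163.71954594]]
0.09 [[352.99189731 161.65373946]
 [358.96753618 160.72844463]]
0.0984 [[353.0894929  158.69807841]
 [359.08587974 157.78591783]]
0.105 [[353.16654473 156.36094694]
 [359.17931635 155.45926473]]
```

drive_tool([
  [[0, 0, 0], [3.5, 0, -7.3], 0],
  [[0, 0, 0], [1.9, 0, -7.3], 0],
  [[0, 0, 0], [2.3, 0, -7.2], 0],
  [[0, 0, 0], [2.6, 0, -7.2], 0],
  [[0, 0, 0], [3, 0, -7], 0],
  [[0, 0, 0], [3.3, 0, -6.9], 0],
  [[0, 0, 0], [3.7, 0, -6.7], 0],
  [[0, 0, 0], [4, 0, -6.5], 0],
  [[0, 0, 0], [4.3, 0, -6.3], 0],
  [[0, 0, 0], [4.6, 0, -6.1], 0],
  [[0, 0, 0], [0, 0, 0], 0],
])

```text
time_s: 7.6
ee_pos: [0.534, -0.3014, 0.1688]
eef_rot: [3.142, 0.006, 0.279]
force: [-29.0, -1.2, 21.2]
grip_width: 0.0092
```

```bash
cat >> h.py <<'E'
def arc():
    o=ctrl.get_obs(); print(o['time_s'],o['grip_width'],o['force'],o['ee_pos'],o['eef_rot'])
    H=np.array([.6484,-.2677,.09]); ex=np.array([.9608,.2773]); ey=np.array([-.2773,.9608])
    b=o['ee_pos']+[0,0,.016]; f=-(b[:2]-H[:2])@ex; a=np.arctan2(b[2]-.09,f)
    print('fwd',f,'up',b[2]-.09,'lat',(b[:2]-H[:2])@ey,'r',np.hypot(f,b[2]-.09),'theta',a-.0788)
    print('F ex,ey,z',o['force'][:2]@ex,o['force'][:2]@ey,o['force'][2], 'tang',(o['force'][:2]@ex)*np.sin(a)+o['force'][2]*np.cos(a))
E
python3 - <<'E'
from h import *
arc(); snap('side','side8',(270,60,430,200),5)
E
```

```text
7.6 0.009160911378294537 [-29.04022858  -1.23348985  21.19466314] [ 0.53403467 -0.30141237  0.16879139] [3.14158547 0.0057124  0.27934954]
fwd 0.11923064960125337 up 0.09479139476549012 lat -0.0006773352879464239 r 0.15231991441017767 theta 0.5929002796673055
F ex,ey,z -28.24389835676803 6.867718342019387 21.19466313617766 tang -0.9862470421434111
```

View pics/side8.png

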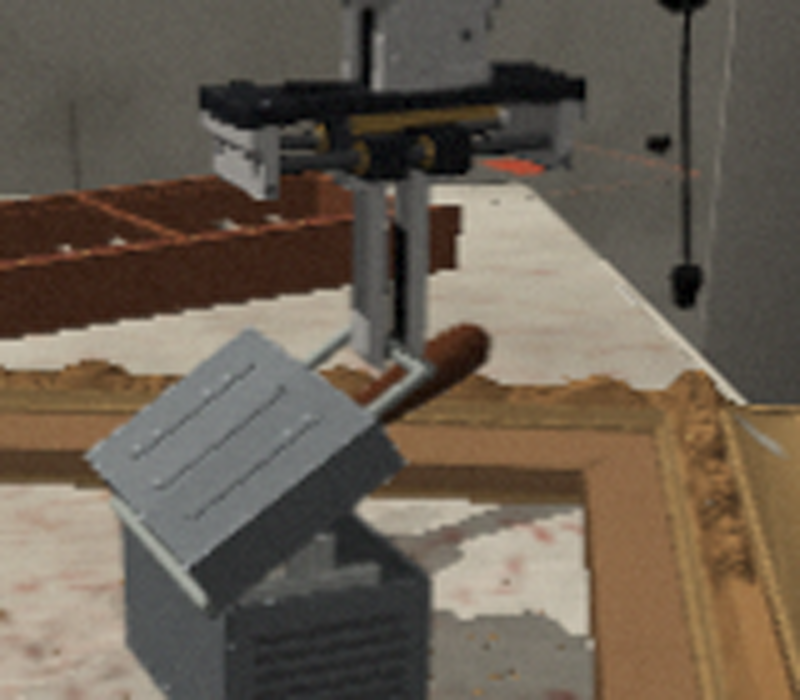

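drive_tool([
  [[0, 0, 0], [-4, 0, -3], 0],
  [[0, 0, 0], [0, 0, 0], 0],
])

```text
time_s: 7.9
ee_pos: [0.5338, -0.3011, 0.1695]
eef_rot: [3.141, -0.002, 0.281]
force: [8.5, -2.4, -6.4]
grip_width: 0.0093
```

Run:
```python
from h import *
arc()
```

```text
7.9 0.009318563530690804 [ 8.45605707 -2.42950575 -6.41615878] [ 0.53378544 -0.30114491  0.16948007] [ 3.14094251e+00 -2.25583355e-03  2.80610208e-01]
fwd 0.11939593810952294 up 0.09548006939151152 lat -0.0003512537350571169 r 0.15287849321621694 theta 0.5957535834694795
F ex,ey,z 7.450877692431795 -4.679133747569353 -6.416158777351772 tang -0.35749290845780024
```

drive_tool([
  [[0, 0, 0], [5.4, 0, -5.4], 0],
  [[0, 0, 0], [5.2, 0, -5.6], 0],
  [[0, 0, 0], [5.5, 0, -5.3], 0],
  [[0, 0, 0], [5.7, 0, -5], 0],
  [[0, 0, 0], [6, 0, -4.7], 0],
  [[0, 0, 0], [6.2, 0, -4.4], 0],
  [[0, 0, 0], [6.4, 0, -4.1], 0],
  [[0, 0, 0], [6.7, 0, -3.8], 0],
  [[0, 0, 0], [0, 0, 0], 0],
])

```text
time_s: 9.02
ee_pos: [0.5787, -0.2886, 0.2101]
eef_rot: [3.139, -0.001, 0.281]
force: [-5.1, -1.4, 9.5]
grip_width: 0.0091
```

Run:
```python
from h import *
arc()
```

```text
9.025 0.009134297995271672 [-5.05433706 -1.37446754  9.51647653] [ 0.57866432 -0.28855037  0.21008218] [ 3.13943352e+00 -1.19538171e-03  2.80613353e-01]
fwd 0.07278385151360647 up 0.1360821800997112 lat -0.000695328535076087 r 0.15432384385390663 theta 1.000857248564437
F ex,ey,z -5.237346898437061 0.08097925512020254 9.516476532892225 tang -0.13001081669545123
```

drive_tool([
  [[0, 0, 0], [6.7, 0, -4.3], 0],
  [[0, 0, 0], [6.9, 0, -3.3], 0],
  [[0, 0, 0], [7.1, 0, -2.8], 0],
  [[0, 0, 0], [7.2, 0, -2.4], 0],
  [[0, 0, 0], [7.4, 0, -2], 0],
  [[0, 0, 0], [7.4, 0, -1.7], 0],
  [[0, 0, 0], [7.5, 0, -1.3], 0],
  [[0, 0, 0], [7.5, 0, -1], 0],
  [[0, 0, 0], [0, 0, 0], 0],
])

```text
time_s: 10.15
ee_pos: [0.6347, -0.2724, 0.2273]
eef_rot: [3.14, -0.002, 0.281]
force: [1.4, -4.6, 5.1]
grip_width: 0.0095
```

Run:
```python
from h import *
arc();  snap('side','side9',(240,20,400,220),3)
```

```text
10.15 0.00948953888489156 [ 1.40842311 -4.58386238  5.14438433] [ 0.63466851 -0.2723893   0.22734638] [ 3.13997712e+00 -1.72916120e-03  2.80729714e-01]
fwd 0.014493555656215018 up 0.1533463788225575 lat -0.0006977415514809452 r 0.15402978625431873 theta 1.3977611182707215
F ex,ey,z 0.08210788515800654 -4.794730700387163 5.144384333727448 tang 0.5658085337838649
```

View pics/side9.png

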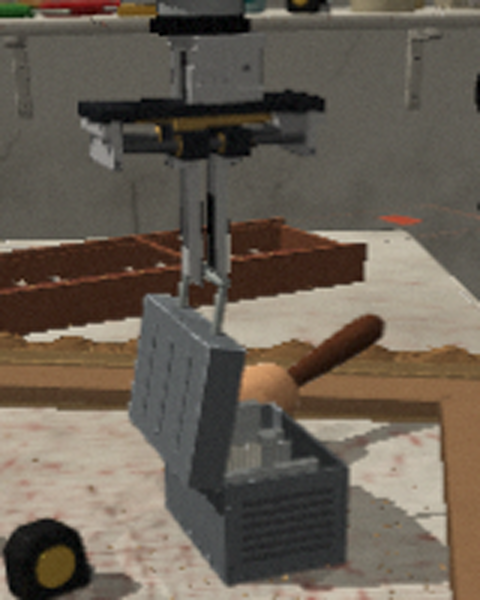

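drive_tool([
  [[0, 0, 0], [7.6, 0, -0.8], 0],
  [[0, 0, 0], [7.6, 0, -0.4], 0],
  [[0, 0, 0], [7.6, 0, 0.2], 0],
  [[0, 0, 0], [7.6, 0, 0.6], 0],
  [[0, 0, 0], [6, 0, 0.7], 0],
  [[0, 0, 0], [0, 0, 0], 0],
])

```text
time_s: 10.95
ee_pos: [0.6695, -0.2624, 0.226]
eef_rot: [3.141, -0.001, 0.28]
force: [3.5, -6.5, 0.9]
grip_width: 0.0091
```

Run:
```python
from h import *
arc();
```

```text
10.95 0.00910798050457324 [ 3.5349802  -6.49672674  0.90237357] [ 0.66950061 -0.26236423  0.22597007] [ 3.14074417e+00 -5.07353390e-04  2.80470734e-01]
fwd -0.021753073402132703 up 0.1519700670110076 lat -0.0007245911274259712 r 0.1535190459512067 theta 1.6341710734347796
F ex,ey,z 1.5948666470197448 -7.2223050648041855 0.9023735688188262 tang 1.4509117833714655
```

Open to about 1.63. Release and rise clear of the bar.

drive_tool([
  [[0, 0, 0], [0, 0, 0], 0.2],
  [[0, 0, 0], [0, 0, 0], 0.3],
  [[0, 0, 0], [0, 0, 0], 0.3],
  [[0, 0, 0], [0, 0, -20], 0.3],
  [[0, 0, 0], [0, 0, -25], 0.3],
  [[0, 0, 0], [-20, 0, 0], 0.3],
  [[0, 0, 0], [-40, 0, 0], 0.3],
  [[0, 0, 0], [-50, 0, 0], 0.3],
  [[0, 0, 0], [-50, 0, 0], 0.3],
  [[0, 0, 0], [-50, 0, 0], 0.3],
  [[0, 0, 0], [-50, 0, 0], 0.3],
])

```text
time_s: 12.32
ee_pos: [0.4172, -0.3343, 0.2715]
eef_rot: [3.141, -0.0, 0.281]
force: [-0.5, -1.0, -0.4]
grip_width: 0.028
```

Run:
```python
from h import *
o=ctrl.get_obs(); print(o['ee_pos'],o['force'])
snap('side','side10',(270,60,390,220),5*3//4); snap('top','top10',(340,160,480,290),5)
```

```text
[ 0.41719478 -0.33425748  0.2715408 ] [-0.50644427 -1.04513117 -0.35413591]
```

View pics/side10.png

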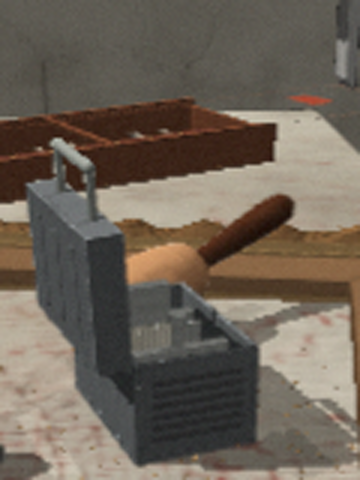

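View pics/top10.png

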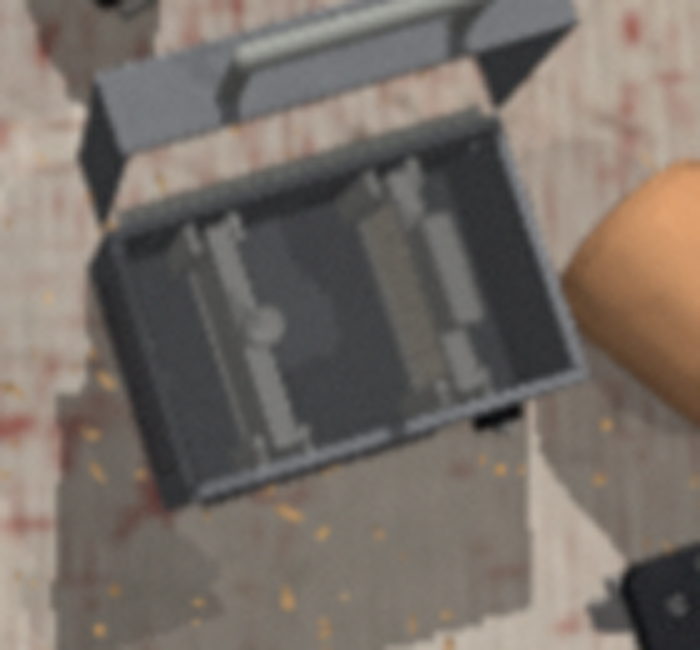

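Run:
```python
from h import *
np.set_printoptions(precision=4,suppress=True)
c=lambda L:np.array(L,float)/5+[340,160]
g=plane('top',c([[454,267],[428,216],[447,212],[461,325],[481,318]]),.111); print('grip',g, g[1:].mean(0))
r=plane('top',c([[585,378],[195,498],[497,122],[105,240]]),.09);print('rim f-y,f+y,r-y,r+y',r,r.mean(0))
b=plane('top',c([[264,326]]),.111);print('stud',b)
print('pred',np.array([.5955,-.2831])-.038*np.array([-.2773,.9608]))
v=g[1:3].mean(0)-g[3:5].mean(0); print(np.arctan2(v[1],v[0]),np.linalg.norm(v))
k=(g[2]-g[1]+g[4]-g[3])/2; print('w',np.linalg.norm(k))
delta([.606,-.3196,.20],.281-np.pi/2)
```

```text
grip [[ 0.6066 -0.319   0.111 ]
 [ 0.6264 -0.3101  0.111 ]
 [ 0.6278 -0.3175  0.111 ]
 [ 0.5845 -0.3205  0.111 ]
 [ 0.587  -0.3283  0.111 ]] [ 0.6064 -0.3191  0.111 ]
rim f-y,f+y,r-y,r+y [[ 0.5657 -0.3735  0.09  ]
 [ 0.5224 -0.2202  0.09  ]
 [ 0.6673 -0.3449  0.09  ]
 [ 0.622  -0.1885  0.09  ]] [ 0.5943 -0.2818  0.09  ]
stud [[ 0.5852 -0.2455  0.111 ]]
pred [ 0.606  -0.3196]
0.2511514894068274 0.042681737776476596
w 0.007881542276570086
turn deg [ 0.03 -0.05 89.81] shift mm after turn [  37.8 -187.1   72.2]
```

drive_tool([
  [[0, 0, 10], [0, 0, 0], 0.37],
  [[0, 0, 10], [0, 0, 0], 0.37],
  [[0, 0, 10], [0, 0, 0], 0.37],
  [[0, 0, 10], [0, 0, 0], 0.37],
  [[0, 0, 10], [0, 0, 0], 0.37],
  [[0, 0, 10], [0, 0, 0], 0.37],
  [[0, 0, 10], [0, 0, 0], 0.37],
  [[0, 0, 10], [0, 0, 0], 0.37],
  [[0, 0, 9.8], [0, 0, 0], 0.37],
  [[0, 0, 0], [7.5, -37, 0], 0.37],
  [[0, 0, 0], [7.5, -37, 0], 0.37],
  [[0, 0, 0], [7.5, -37, 0], 0.37],
  [[0, 0, 0], [7.5, -38, 0], 0.37],
  [[0, 0, 0], [7.8, -38, 0], 0.37],
  [[0, 0, 0], [0, 0, 30], 0.37],
  [[0, 0, 0], [0, 0, 30], 0.37],
  [[0, 0, 0], [0, 0, 30], 0.37],
  [[0, 0, 0], [0, 0, 30], 0.37],
  [[0, 0, 0], [0, 0, 0], 0.37],
])

```text
time_s: 14.8
ee_pos: [0.6085, -0.3171, 0.149]
eef_rot: [3.139, 0.003, -1.286]
force: [0.3, 0.4, -0.3]
grip_width: 0.0349
```

Run:
```python
from h import *
o=ctrl.get_obs(); print(o['ee_pos'],o['force'],o['grip_width'],o['qpos'])
delta([.6063,-.3194,.088],.281-np.pi/2)
snap('side','side11',(280,40,400,220),3); snap('top','top11',(340,130,480,290),3)
```

```text
[ 0.60847926 -0.31710847  0.14897601] [ 0.30027944  0.37985715 -0.28296069] 0.03494111159951831 [-5.33874746e-01  6.53162330e-01  1.13180682e+00  2.17381442e-04
  1.36099302e+00  7.52453446e-01]
turn deg [0.16 0.19 0.2 ] shift mm after turn [ 1.6  2.7 61. ]
```

View pics/side11.png

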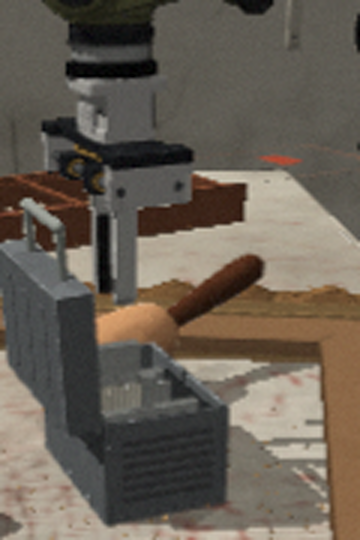

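View pics/top11.png

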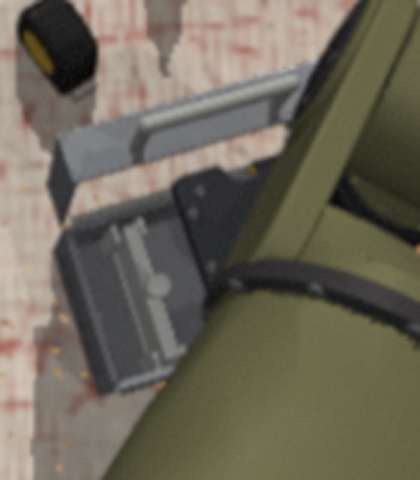

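drive_tool([
  [[0, 0, 0.2], [1.6, 2.7, 15], 0.37],
  [[0, 0, 0], [0, 0, 15], 0.37],
  [[0, 0, 0], [0, 0, 0], 0.37],
])

```text
time_s: 15.28
ee_pos: [0.6061, -0.3201, 0.1196]
eef_rot: [3.14, 0.002, -1.29]
force: [0.6, 0.3, -0.1]
grip_width: 0.0347
```

Run:
```python
from h import *
o=ctrl.get_obs(); print(o['ee_pos'],o['force'],o['grip_width'])
delta([.6063,-.3194,.088],.281-np.pi/2)
ey=np.array([-.2773,.9608,0])
print(proj('side',[o['ee_pos']+s*ey for s in(-.017,.017)])-[295,100])
snap('side','side12',(295,100,365,200),6)
```

```text
[ 0.60606188 -0.32012223  0.11959701] [ 0.61408798  0.33582284 -0.0589924 ] 0.03467144930981874
turn deg [ 0.1   0.11 -0.04] shift mm after turn [-0.6 -0.4 31.6]
[[21.14057522 48.68012674]
 [25.73216426 52.72720653]]
```

View pics/side12.png

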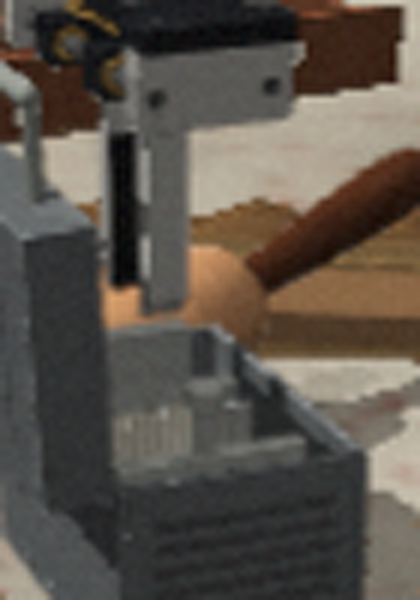

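drive_tool([
  [[0, 0, 0], [-0.6, -0.4, 11], 0.37],
  [[0, 0, 0], [0, 0, 10], 0.37],
  [[0, 0, 0], [0, 0, 10], 0.37],
  [[0, 0, 0], [0, 0, 0], 0.37],
])

```text
time_s: 15.82
ee_pos: [0.6065, -0.3195, 0.0891]
eef_rot: [3.14, 0.001, -1.29]
force: [-0.0, -0.3, 1.0]
grip_width: 0.0349
```

Run:
```python
from h import *
o=ctrl.get_obs(); print(o['ee_pos'],o['force'],o['grip_width'])
delta([.6063,-.3194,.088],.281-np.pi/2)
snap('side','side13',(295,100,365,200),6)
```

```text
[ 0.60649757 -0.31950464  0.0891495 ] [-0.01018963 -0.25775667  0.96811368] 0.03486833580695882
turn deg [ 0.07  0.07 -0.03] shift mm after turn [-0.2  0.2  1.1]
```

View pics/side13.png

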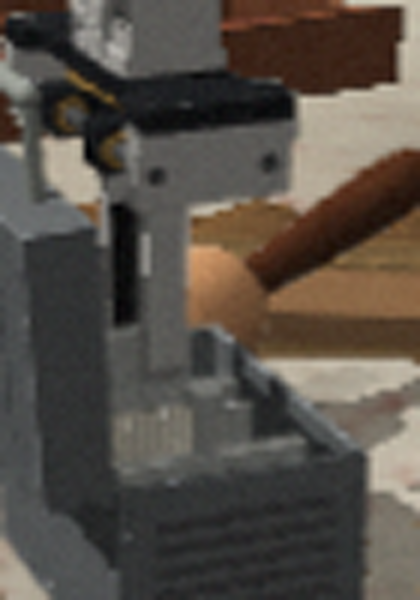

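drive_tool([
  [[0, 0, 0], [0, 0, 1], 0.25],
  [[0, 0, 0], [0, 0, 0], 0.12],
  [[0, 0, 0], [0, 0, 0], 0],
  [[0, 0, 0], [0, 0, 0], 0],
  [[0, 0, 0], [0, 0, 0], 0],
], squeeze=30)

```text
time_s: 16.5
ee_pos: [0.607, -0.3198, 0.0896]
eef_rot: [-3.141, -0.0, -1.29]
force: [-0.6, 0.1, 1.9]
grip_width: 0.0117
```

Run:
```python
from h import *
o=ctrl.get_obs(); print(o['ee_pos'],o['force'],o['grip_width'],o['moment'])
```

```text
[ 0.60699062 -0.31978861  0.08958128] [-0.59772941  0.05208199  1.86145318] 0.011656655536590396 [0.01777427 0.16240659 0.03813295]
```

drive_tool([
  [[0, 0, 0], [0, 0, -5], 0],
  [[0, 0, 0], [0, 0, -8], 0],
  [[0, 0, 0], [0, 0, -8], 0],
  [[0, 0, 0], [0, 0, -9], 0],
  [[0, 0, 0], [0, 0, 0], 0],
])

```text
time_s: 17.12
ee_pos: [0.6073, -0.3199, 0.1205]
eef_rot: [-3.14, -0.001, -1.29]
force: [0.4, 0.2, -0.6]
grip_width: 0.012
```

Run:
```python
from h import *
o=ctrl.get_obs(); print(o['ee_pos'],o['force'],o['grip_width'],o['moment'])
snap('side','side14',(295,80,365,200),5)
```

```text
[ 0.60725151 -0.31991019  0.12047364] [ 0.37304475  0.23355903 -0.62871554] 0.011978569868141926 [0.04100572 0.14339905 0.04104952]
```

View pics/side14.png

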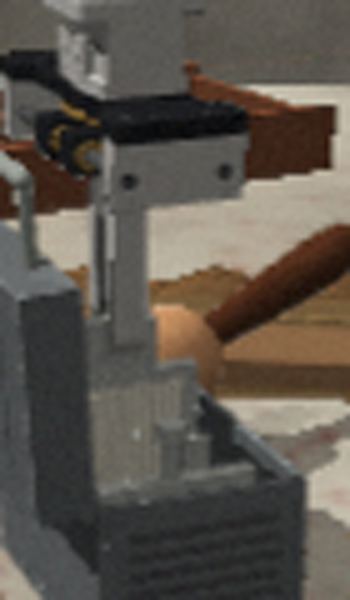

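drive_tool([
  [[0, 0, 0], [0, 0, -12], 0],
  [[0, 0, 0], [0, 0, -13], 0],
  [[0, 0, 0], [0, 0, -13], 0],
  [[0, 0, 0], [0, 0, -13], 0],
  [[0, 0, 0], [0, 0, -13], 0],
  [[0, 0, 0], [0, 0, -13], 0],
  [[0, 0, 0], [0, 0, -13], 0],
  [[0, 0, 0], [0, 0, -15], 0],
  [[0, 0, 0], [0, 0, 0], 0],
  [[0, 0, 0], [0, 0, 0], 0],
])

```text
time_s: 18.42
ee_pos: [0.6068, -0.3196, 0.2238]
eef_rot: [3.141, 0.001, -1.29]
force: [-0.2, -0.0, -1.7]
grip_width: 0.0117
```

Run:
```python
from h import *
o=ctrl.get_obs(); print(o['ee_pos'],o['force'],o['grip_width'],o['moment'],o['qpos'])
delta([.609,.0427,.2255],-.326-np.pi/2)
snap('side','side15',(270,40,390,220),3); snap('top','top15',(190,120,490,300),2)
```

```text
[ 0.6067854  -0.31962555  0.22382758] [-0.18607958 -0.02278141 -1.74752516] 0.011737579050883672 [0.01393919 0.12040657 0.00313461] [-5.38205925e-01  6.05662559e-01  1.03509700e+00 -1.46126193e-05
  1.50157455e+00  7.52083044e-01]
turn deg [4.000e-02 2.000e-02 3.475e+01] shift mm after turn [-344.   113.9   -1.7]
```

View pics/side15.png

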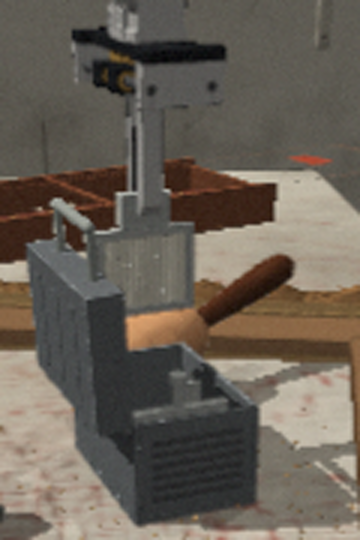

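View pics/top15.png

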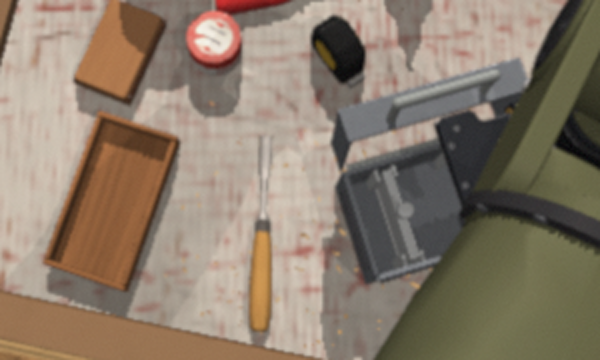

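drive_tool([
  [[0, 0, 0], [-8, 5, 0], 0],
  [[0, 0, 0], [-16, 5, 0], 0],
  [[0, 0, 0], [-24, 5, 0], 0],
  [[0, 0, 0], [-26, 0, 0], 0],
  [[0, 0, 0], [-26, 0, 0], 0],
  [[0, 0, 0], [-26, 0, 0], 0],
  [[0, 0, 0], [-26, 0, 0], 0],
  [[0, 0, 0], [-26, 0, 0], 0],
  [[0, 0, 0], [-24, 0, 0], 0],
  [[0, 0, 0], [-16, 0, 0], 0],
  [[0, 0, 0], [-8, 0, 0], 0],
  [[0, 0, 5], [0, 0, 0], 0],
  [[0, 0, 8], [0, 0, 0], 0],
  [[0, 0, 8], [0, 0, 0], 0],
  [[0, 0, 8], [0, 0, 0], 0],
  [[0, 0, 5.75], [0, 0, 0], 0],
  [[0, 0, 0], [0, 0, 0], 0],
])

```text
time_s: 20.65
ee_pos: [0.53, -0.1069, 0.2242]
eef_rot: [3.141, -0.0, -1.897]
force: [0.2, 0.5, -0.6]
grip_width: 0.0114
```

Run:
```python
from h import *
o=ctrl.get_obs(); print(o['ee_pos'],o['force'],o['grip_width'])
delta([.609,.0427,.2255],-.326-np.pi/2)
```

```text
[ 0.52996506 -0.10694543  0.22423323] [ 0.24683907  0.52653808 -0.63864004] 0.011424505880226948
turn deg [ 0.01 -0.01  0.01] shift mm after turn [-167.1  -26.9   -1.3]
```

drive_tool([
  [[0, 0, 0], [-7, -3, 0], 0],
  [[0, 0, 0], [-15, -4, 0], 0],
  [[0, 0, 0], [-20, -4, 0], 0],
  [[0, 0, 0], [-25, -4, 0], 0],
  [[0, 0, 0], [-25, -4, 0], 0],
  [[0, 0, 0], [-25, -4, 0], 0],
  [[0, 0, 0], [-22, -4, 0], 0],
  [[0, 0, 0], [-16, 0, 0], 0],
  [[0, 0, 0], [-8, 0, 0], 0],
  [[0, 0, 0], [-4, 0, 0], 0],
  [[0, 0, 0], [0, 0, 0], 0],
  [[0, 0, 0], [0, 0, 0], 0],
])

```text
time_s: 22.15
ee_pos: [0.6089, 0.0424, 0.2245]
eef_rot: [-3.141, -0.0, -1.897]
force: [0.1, -0.6, -1.8]
grip_width: 0.0119
```

Run:
```python
from h import *
o=ctrl.get_obs(); print(o['ee_pos'],o['force'],o['grip_width'],o['qpos'])
delta([.609,.0427,.2255],-.326-np.pi/2)
snap('side','side16'); snap('top','top16');
```

```text
[0.60891432 0.04239487 0.22446758] [ 0.09455841 -0.60379278 -1.82182493] 0.011892131400002117 [ 9.55650817e-03  4.21382547e-01  1.30509182e+00 -9.63007530e-05
  1.41498087e+00  1.90693326e+00]
turn deg [-0.01 -0.   -0.03] shift mm after turn [-0.3  0.  -1. ]
```

View pics/side16.png

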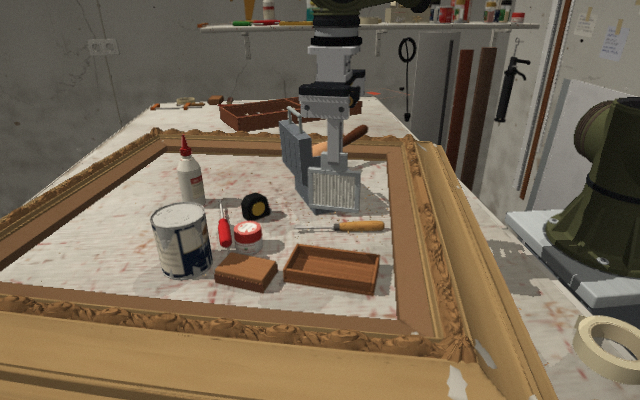

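View pics/top16.png

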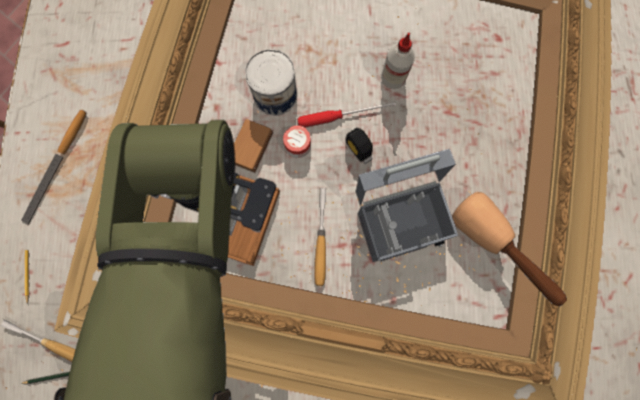

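Run:
```python
from h import *
np.set_printoptions(precision=4,suppress=True)
y=-.326; u=np.array([np.cos(y),np.sin(y),0]); n=np.array([-np.sin(y),np.cos(y),0]); c=np.array([.6089,.0424,0])
P=[c+a*.045*u+.005*n+[0,0,z] for z in(.140,.216) for a in(1,-1)]
q=proj('side',P); print(q)
im=cv2.imread('pics/side16.png')[140:225,295:375]
k=7; im=cv2.resize(im,None,fx=k,fy=k,interpolation=cv2.INTER_CUBIC); 
cv2.imwrite('pics/s16z.png',im)
for p in q: cv2.circle(im,tuple(np.int32((p-[295,140])*k+k/2)),4,(0,0,255),1)
cv2.imwrite('pics/s16zo.png',im)
```

```text
[[308.7333 207.4846]
 [358.5708 212.9643]
 [307.8639 168.2473]
 [360.3087 172.7844]]
```

View pics/s16zo.png

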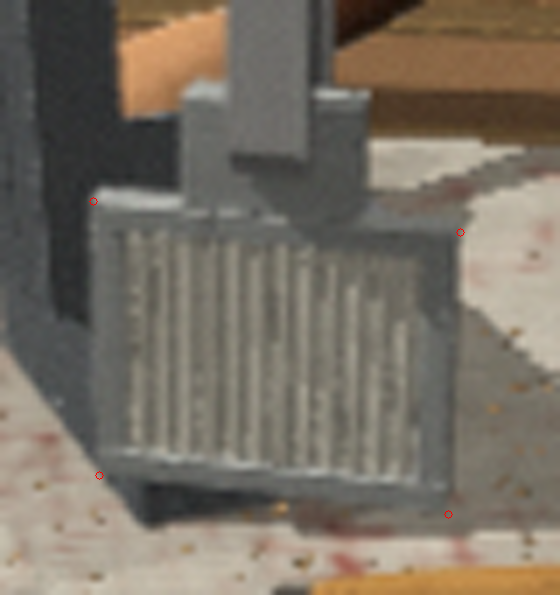

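Run:
```python
from h import *
np.set_printoptions(precision=4,suppress=True)
print(tri([[297.5,244],[379.3,254.5],[283.5,268.5]],[[278.5,190],[253,264],[239.5,176]]))
print(proj('top',[[.6675,-.0245,.03],[.519,.028,.03]]))
p=plane('side',[[284,281],[372.5,295]],0.0); print('near base +x+y,-x+y',p, 'side dir',np.arctan2(*(p[0]-p[1])[[1,0]]))
y=-.326; n=np.array([-np.sin(y),np.cos(y),0]);u=np.array([np.cos(y),np.sin(y),0])
print('centre from near base', p.mean(0)-.045*n)
d=np.array([[.6105,.0445,0],[.6092,.0427,0]])-[.609,.0424,0]; print(d@u,d@n)
```

```text
[[ 0.6738 -0.0228  0.0262  0.0025]
 [ 0.5178  0.0289  0.0263  0.0027]
 [ 0.7035  0.0599  0.0286  0.0008]]
[[279.2136 191.9853]
 [252.9869 263.9911]]
near base +x+y,-x+y [[0.7044 0.0604 0.    ]
 [0.5465 0.1143 0.    ]] side dir -0.32918922051355415
centre from near base [0.6111 0.0447 0.    ]
[0.0007 0.0001] [0.0025 0.0003]
```

drive_tool([
  [[0, 0, 0], [-1, -0.5, 0], 0],
  [[0, 0, 0], [-1, -0.3, 0], 0],
  [[0, 0, 0], [0, 0, 0], 0],
  [[0, 0, 0], [0, 0, 0], 0],
  [[0, 0, 0], [0, 0, 0], 0],
  [[0, 0, 0], [0, 0, 0], 0],
  [[0, 0, 0], [0, 0, 0], 0],
  [[0, 0, 0], [0, 0, 0], 0],
])

```text
time_s: 23.25
ee_pos: [0.6104, 0.0445, 0.2243]
eef_rot: [3.142, -0.0, -1.897]
force: [0.8, -0.7, -1.0]
grip_width: 0.0118
```

Run:
```python
from h import *
o=ctrl.get_obs(); print(o['time_s'],o['ee_pos'],o['eef_rot'],o['force'],o['grip_width'],abs(o['joint_vel']).max())
snap('side','side17',(270,100,400,310),2); snap('top','top17',(180,120,480,300),2)
```

```text
23.25 [0.61037652 0.0444961  0.22434251] [ 3.14158247e+00 -6.02806630e-06 -1.89679530e+00] [ 0.76580742 -0.73147051 -1.04202446] 0.011823035441155962 0.00239761422920938
```

View pics/side17.png

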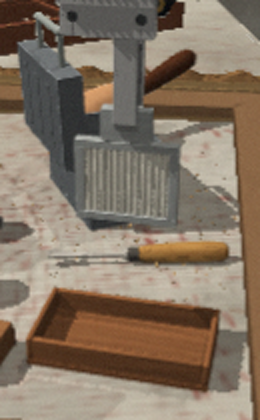

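View pics/top17.png

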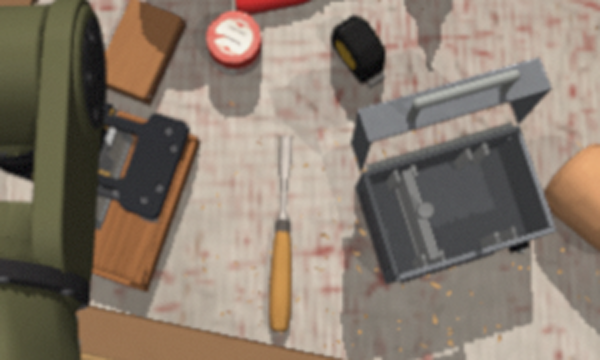

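The hood is still up, the baffle plate is in its channel, and the gouge, pot, block and tape measure are where they started. The filter plate hangs upright and still over the tray, so I am handing in.

Run:
```python
from station import ctrl
print(ctrl.hand_in())
```

```text
the job is handed in; nothing more can be done
None
```

I opened the hood, drew the filter plate out of its guides, and handed in at about 23 s with the plate held still over the dust tray.

- **Hood:** I lifted it by its bar to about 1.63 rad, and it has stayed open since I let go.
- **Filter plate:** It was in the right-hand (−y) channel. I gripped it across the bar grip (opening 11.8 mm, grip 30 N) and drew it straight up.
- **Final pose:** The TCP stands at (0.610, 0.0445), where I put the tray's centre at about (0.610, 0.044). My centre estimates for the tray spread over about 2 mm. The plate lies within about 0.3° of the tray's long sides. Its lower edge is about 0.14 m above the bench, the arm is still, and the external force is about 1 N.
- **Other things:** In the last pictures the baffle plate is in its channel, and the gouge, pot, block and tape measure look unmoved.

Checks that failed or disagreed:

- **First pinch on the bar:** It closed on nothing. In the side camera the fingertips sat about 17 mm higher than the stated tool geometry gives. I went by the picture, and the next closing on the bar and the later one on the plate's grip both took hold.
- **Force while lifting the hood:** I was a few millimetres off the arc at one point, and the tool force reached about 36 N before I eased it.
- **Plate's lower edge:** In the side picture it appears about 2 pixels (some 4 mm) higher than calculated. That leaves it well above 10 cm either way.
- **Tray's far rim:** The two-camera check put it about 4 mm lower than its stated height.

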